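# Lower the sprung tilt plate and bolt it level

## Robot

A 6-joint arm with a two-finger parallel gripper is mounted at the origin on the work surface. World frame = base frame: x ahead of the robot, y to its left, z up, the work surface at z = 0. Lengths are in m, angles in rad, forces in N, time in s.
With the tool pointing down it reaches from about 0.3 to 0.875 m from the base axis. Payload 6.4 kg.
Tool frame: the origin (TCP) lies at the very end of the fingers, on their centre line; the grasp point (between the pads) lies 19 mm behind it (ctrl.tcp_to_grasp is the distance from the TCP to the grasp point, in m); z points along the fingers, y is the direction in which the jaws open and shut (so a half turn about z gives the same grasp; the last joint's range is limited). The gripper opens to 85 mm and grips with 20 to 120 N. Pads are 22 mm wide; open, the fingers measure 114 mm over their backs; the gripper's body (76 mm by 85 mm) begins 54 mm behind the grasp point. The pads swing forward as they close: fully open they stand 13 mm farther back than shut.
Start: joints at [-1.442, 0.181, 1.607, -0, 1.354, -0.206], TCP at [0.189, -0.543, 0.231] pointing down, gripper open.
Joint ranges: [-2.99, 2.99], [-0.89, 2.07], [0.3, 2.58], [-1.14, 4.28], [0, 2.63], [-3.12, 3.12]. Speed limits (rad/s): [2.57, 2.57, 3.01, 3.14, 3.14, 3.14].

## Interface

Orientations are given as a unit quaternion [w, x, y, z].
In Python, from bench import ctrl gives the robot as it stands. The module is installed in compiled form; this text tells all that it offers.
- The arm moves only by the tool drive_tool, never from a script. Its argument "deltas" is a list of rows, each an object with "slide": the shift along the tool's x, y, z as a fraction of full scale, a list of three; "delta_rot": the turn, a rotation vector about the tool's x, y, z as a fraction of full scale, a list of three; "hand": the opening, from 0 (shut) to 1 (fully open). In form: [{"slide": [tx, ty, tz], "delta_rot": [wx, wy, wz], "hand": hand}, ...]. A call has exactly 5 rows; each row shifts and turns the commanded pose from where the row before left it, along the tool's axes as they then stand; what a row does not reach is not made up. Full scale, the value 1, is 50 mm for a shift and 180 degrees for a turn. A row lasts 1/8 s, in which the tool goes at most 62.5 mm and 10.7 degrees, less where a joint would pass 70% of its speed; a pose out of reach is approached as far as the arm can. A call with a number of a shift or a turn outside -1 to 1 is refused whole. A call with a gripper value outside its range is refused whole. The fingers move at their own pace and stop on an object; the grip force is fixed at half the most. Time passes only in rows, so rows that do not move let the fingers close, or fill a call up. It gives the time, the measured TCP pose, the force and the opening at its end, in the units of the state.
- ctrl.get_obs(): the state, without advancing time (a new reading comes with each control period).
- ctrl.camera(name): name is "scene" or "side" or "wrist"; returns a dict with "frame" (400x640x3 uint8, red, green, blue), "mtx" (3x3 intrinsics, pixels), "dist" ([k1, k2, p1, p2, k3] as OpenCV has them; the pictures are not rectified), "R" (3x3) and "t" (3): a world point X has camera coordinates R X + t. Camera axes: x right, y down, z forward; pixel columns grow to the right and rows downward; lengths in m; the calibration is good to about 2 mm. A picture is of the moment at which its call begins. There is no depth.
- ctrl.hand_in(): hands the job in, once; it reports no verdict.
The state is a dict: "time_s": time; "q": joint angles; "dq": joint speeds; "joint_efforts": joint torques, N m; "eef_pos": TCP position; "eef_rot": TCP orientation; "wrist_force": force on the tool from outside, world axes, zero at the start; "torque": the same for the moment, N m; "opening": opening from 0.0 (shut) to 1.0 (fully open).
Only numpy, scipy, OpenCV 4.12 (cv2) and the standard library are available. Lean on these libraries where they do the work, as an engineer would, in place of code of your own. Each camera call takes 0.05 s, during which the arm holds its last target.

## Task

Take hold of the bolt's black knob, press the sprung tilt plate gently down until it lies level on its rubber rest, then slide the bolt fully home under the steel keeper and let go, so that the plate stays locked level for storage. Feel for the rest and for the bolt's end stop rather than ramming into them, and leave the other things on the bench where they are.

Things in the scene. Friction and masses are not known exactly. Their poses are not given: they have to be found in the camera images.
- base: Wooden base board of the apparatus, 280 x 200 x 20 mm, fixed to the bench; origin on the bench top, 20 mm to -y of the board's centre. Its +x points from the hinge to the plate's free end, +y is the direction in which the bolt is pushed home, z up. It may stand turned by up to 0.4 rad.
- hinge (a point): Middle of the plate's hinge axis, which runs along the base's y; 50 mm above the bench, at x = -110 mm in the base's frame.
- plate (a joint): Tilt of the aluminium plate (120 mm wide, 10 mm thick, free end 225 mm from the hinge axis) in rad: 0 = level, on the rest (-0.025 to 0.025 as the rest's height differs); 0.35 = raised by its spring against its upper stop, as at the start. The spring always pushes it up: at the knob about 2 to 4 N to start, 4 to 8 N at level. The hinge axis lies at half the plate's thickness.
- bolt (a joint): How far the flat steel bolt has been slid along the plate's top, in m, growing towards the base's +y: 0 to 0.005 at the start (drawn back), 0.034 when its end touches the keeper's post (fully home). About 1.5 N of friction plus rubbing. The bolt bar is 16 mm wide and 8 mm thick and lies across the plate's free end, 200 mm from the hinge axis.
- knob (a point): Centre of the bolt's black knob on a 10 mm stem: a cylinder lying across the plate, 24 mm diameter, 24 mm long; its flat ends face the base's +y and -y and are the faces to grip; the fingers can turn on them as the plate swings. In the plate's frame (origin on the hinge axis, x along the plate) it is at x = 200, z = 37 mm (32 mm above the plate's top), y = -40 mm + bolt value.
- catch: Foot of the steel catch, 20 mm above the bench on the base under the plate's free end; origin at x = 90, y = 0 mm in the base's frame. In it a one-piece head (rest and keeper) is clamped at a height up to 5 mm above or below nominal, different each time and not measured: it must be felt. The head as a whole must not be pushed with over 25 N, by the plate or by the bolt.
- catch_rest (a point): Nominal middle of the head's rubber-topped rest (20 x 80 mm), 25 mm above the foot's origin; the true top lies 5 mm higher to 5 mm lower. The plate's underside lies on it when the plate is level; it is hard, about 40 N per mm. Pressing harder than the spring needs bears on it.
- catch_keeper (a point): Nominal middle of the underside of the keeper's lip, a steel hook at the plate's +y side (30 mm wide, lip 22 mm along y, 8 mm thick, post beyond it); true height off by as much as the rest's. The lip is 1.5 mm above the bolt's top when the plate is on the rest: the bolt goes under only with the plate held down on the rest. On release the plate rises 1.5 mm and the lip holds it.
- block: Bystander: loose dark wooden friction block, 120 x 60 x 40 mm, origin under its centre.
- weight: Bystander: loose brass weight, 52 mm diameter, 54 mm tall, origin under its centre.
- meter: Bystander: loose black meter box, 90 x 130 x 60 mm, origin under its centre.

How it is judged:
By the outcome, as a careful person would: the job done as asked, in the order asked, and still so for the second after the job is handed in, with the robot touching nothing.
It also fails if it takes over 64 s, if anything falls off the work surface, if the arm or the gripper's body presses on something with over 40 N, if the wrist force passes 120 N, or if a joint passes its speed limit or range.

## Working session

There is one attempt and no reset: what is moved stays moved. The work goes in short steps, Python scripts to look and compute and a tool call to move; the robot and the scene stay as the last step left them, time stands still between calls to the robot, and variables do not carry over. Pictures are saved under pics/ and viewed, and the job is handed in when it is done.

Besides the shell and the picture viewer there is one more tool, called as name(argument=value, ...) on one line, values as JSON. drive_tool: Moves the arm, as the interface text tells. Its arguments: {"type":"object","properties":{"deltas":{"type":"array","items":{"type":"object","properties":{"slide":{"type":"array","items":{"type":"number"}},"delta_rot":{"type":"array","items":{"type":"number"}},"hand":{"type":"number"}}}}},"required":["deltas"]}

```bash
mkdir -p pics
python3 - <<'E'
from bench import ctrl
import cv2
o=ctrl.get_obs()
for k in o: print(k,o[k])
print(ctrl.tcp_to_grasp)
for n in ["scene","side","wrist"]:
    c=ctrl.camera(n); cv2.imwrite(f"pics/{n}0.png",c["frame"][:,:,::-1])
    print(n,c["mtx"],c["dist"],c["R"],c["t"])
E
```

```text
time_s 0.0
q [-1.44230216e+00  1.81532663e-01  1.60800597e+00 -1.15530490e-05
  1.35378056e+00 -2.06305725e-01]
dq [ 6.56247759e-04  3.17969742e-04  3.23923997e-04  5.41223960e-05
 -2.84690391e-04 -7.02215815e-05]
joint_efforts [ 2.17634784e-03 -4.44859314e+01 -3.51340985e+01 -4.00786621e-05
  8.96953046e-03  5.77687828e-06]
eef_pos [ 0.18887213 -0.5425175   0.23038984]
eef_rot [-8.62835539e-04  9.86020743e-01  1.66620376e-01  2.79420084e-05]
wrist_force [ 0.22234122 -0.57191447  0.72268601]
torque [ 0.02840402 -0.02491554  0.00712651]
opening 1.0023214835128653
0.0187
scene [[460.02352269   0.         319.4678358 ]
 [  0.         460.02352269 207.87497513]
 [  0.           0.           1.        ]] [-0.10389041  0.          0.          0.          0.        ] [[-0.7283211   0.68523152  0.00247883]
 [ 0.5770793   0.61531053 -0.5370032 ]
 [-0.36949677 -0.38968028 -0.84357656]] [ 0.31686983 -0.28068403  1.23364788]
side [[453.26909252   0.         316.69621903]
 [  0.         453.26909252 200.67608732]
 [  0.           0.           1.        ]] [-0.07813262  0.          0.          0.          0.        ] [[-0.73735586 -0.67550217 -0.00177457]
 [-0.4543393   0.49788238 -0.73870761]
 [ 0.49988212 -0.54388413 -0.67402368]] [0.42177079 0.23876884 0.79494856]
wrist [[314.73036641   0.         320.31469434]
 [  0.         314.73036641 202.93935393]
 [  0.           0.           1.        ]] [-0.04017119  0.          0.          0.          0.        ] [[ 0.32977083 -0.94406013 -0.00129215]
 [-0.90182149 -0.31542064  0.29534355]
 [-0.27922964 -0.0962304  -0.95539024]] [-0.57430318 -0.03881106  0.380246  ]
```

View pics/scene0.png

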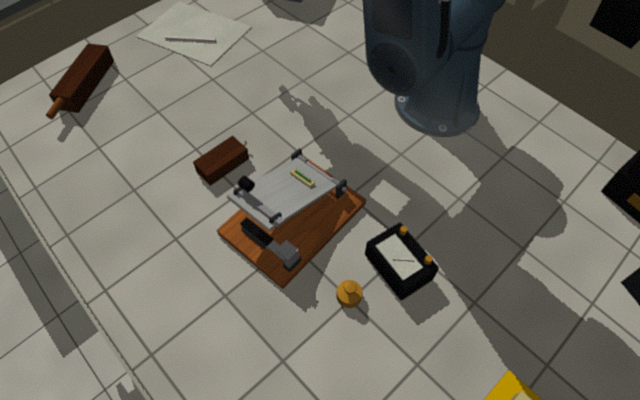

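View pics/side0.png

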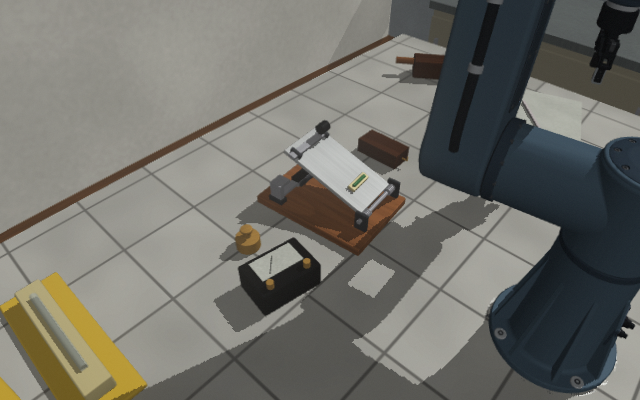

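View pics/wrist0.png

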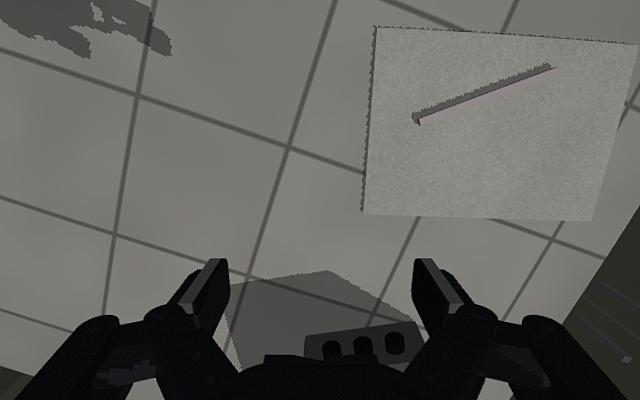

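The scene view shows the base around (290,220) and the knob at about (245,184). The side view shows the knob at about (322,128), with the block, weight and meter around it. I'll enlarge both.

Run:
```python
import cv2
a=cv2.imread("pics/scene0.png")[130:295,185:385]; cv2.imwrite("pics/sc_c.png",cv2.resize(a,None,fx=4,fy=3.6,interpolation=cv2.INTER_CUBIC)[:594])
cv2.imwrite("pics/sc_c.png",cv2.resize(a,(720,594),interpolation=cv2.INTER_CUBIC))
a=cv2.imread("pics/side0.png")[105:265,240:420]; cv2.imwrite("pics/si_c.png",cv2.resize(a,(720,640),interpolation=cv2.INTER_CUBIC)[:600])
```

```text
(no output)
```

View pics/sc_c.png

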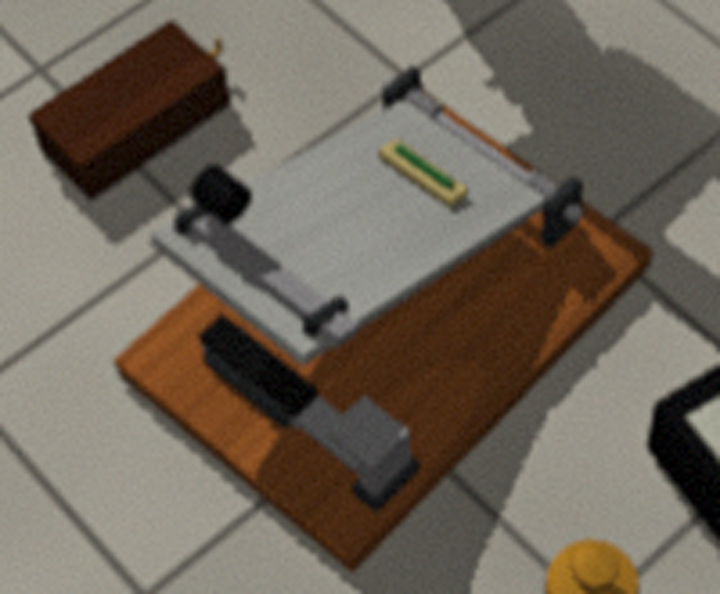

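View pics/si_c.png

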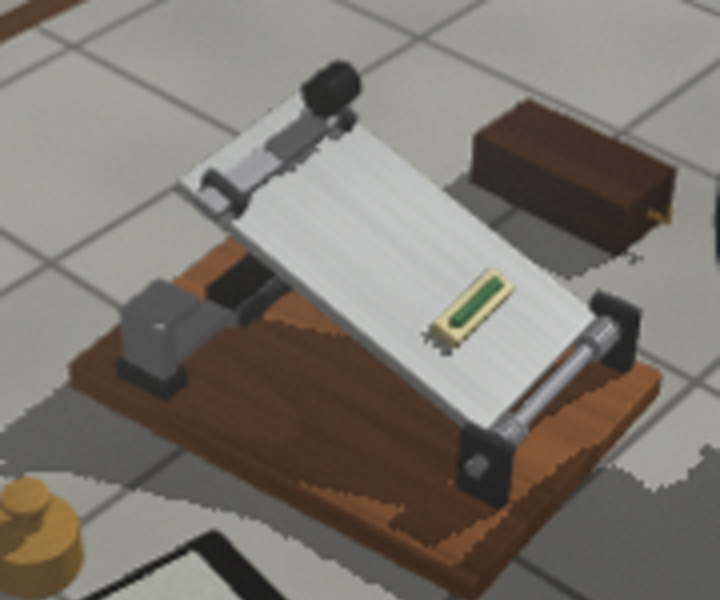

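```bash
cat > h.py <<'E'
import numpy as np,cv2
from scipy.optimize import least_squares
from bench import ctrl
def proj(c,X):
    r,_=cv2.Rodrigues(np.array(c["R"])); return cv2.projectPoints(np.array(X,float).reshape(-1,3),r,np.array(c["t"],float),np.array(c["mtx"]),np.array(c["dist"]))[0].reshape(-1,2)
def b2w(p,X):
    X=np.atleast_2d(X);c,s=np.cos(p[2]),np.sin(p[2])
    return np.c_[p[0]+c*X[:,0]-s*X[:,1],p[1]+s*X[:,0]+c*X[:,1],X[:,2]]
def pl(a,x,y,z): return [-.110+x*np.cos(a)-z*np.sin(a),y,.05+x*np.sin(a)+z*np.cos(a)]
E
cat > fit.py <<'E'
from h import *
cs,cd=ctrl.camera("scene"),ctrl.camera("side")
S=lambda u,v:(185+u/3.6,130+v/3.6); D=lambda u,v:(240+u/4,105+v/4)
A=.35
def res(q,full=False):
    b=q[3];a=q[4]
    k=pl(a,.2,-.04+b,.037)
    ps=[[.14,-.08,.02],[.14,.12,.02],[-.14,.12,.02],pl(a,.225,-.06,.005),pl(a,.225,.06,.005),k]
    os=[S(118,362),S(352,556),S(650,250),S(155,236),S(306,354),S(220,193)]
    pd=[[.14,.12,.02],[-.14,.12,.02],[-.14,-.08,.02],pl(a,.225,.06,.005),k]
    od=[D(72,364),D(478,580),D(658,375),D(178,184),D(332,88)]
    r=np.r_[(proj(cs,b2w(q,ps))-os),(proj(cd,b2w(q,pd))-od)]
    return r if full else np.r_[r.ravel(),(b-.0025)/.002, (a-.35)/.01]
best=None
for y in np.arange(-3,3.1,.5):
    f=least_squares(res,[.5,0,y,.0025,.35])
    if best is None or f.cost<best.cost:best=f
q=best.x;print(best.cost,q);print(res(q,True).round(1))
print("knob",b2w(q,pl(q[4],.2,-.04+q[3],.037)),"hinge",b2w(q,[-.11,0,.05]))
np.save("pose.npy",q)
E
python3 fit.py
```

```text
9.864607263619767 [ 0.52307259 -0.01358158  0.10536352  0.0024219   0.34355389]
[[-1.4 -1. ]
 [ 0.4  1.1]
 [ 1.8 -0.9]
 [-0.6 -0.9]
 [ 0.6  0.5]
 [ 0.   0.1]
 [-1.6 -0.2]
 [-0.1  0.3]
 [ 1.7 -1.5]
 [-0.5 -0.7]
 [ 0.1  0.1]]
knob [[ 0.59250925 -0.04402595  0.15220494]] hinge [[ 0.41368261 -0.02515014  0.05      ]]
```

drive_tool(deltas=[{"slide": [0,0,0],"delta_rot": [0,0,0.037],"hand": 1},{"slide": [0,0,0],"delta_rot": [0,0,0.036],"hand": 1},{"slide": [0.4,-0.4,0],"delta_rot": [0,0,0],"hand": 1},{"slide": [0.8,-0.8,0],"delta_rot": [0,0,0],"hand": 1},{"slide": [0.8,-0.8,0],"delta_rot": [0,0,0],"hand": 1}])

```text
time_s: 0.88
eef_pos: [0.279, -0.4309, 0.231]
eef_rot: [-0.0, 0.999, 0.053, 0.0]
wrist_force: [0.9, 0.3, -0.2]
opening: 1.002
```

drive_tool(deltas=[{"slide": [0.8,-0.8,0],"delta_rot": [0,0,0],"hand": 1},{"slide": [0.8,-0.8,0],"delta_rot": [0,0,0],"hand": 1},{"slide": [0.8,-0.8,0],"delta_rot": [0,0,0],"hand": 1},{"slide": [0.8,-0.8,0],"delta_rot": [0,0,0],"hand": 1},{"slide": [0.8,-0.8,0],"delta_rot": [0,0,0],"hand": 1}])

```text
time_s: 1.5
eef_pos: [0.4565, -0.2103, 0.2314]
eef_rot: [0.0, 0.999, 0.054, 0.0]
wrist_force: [0.8, -0.6, -0.7]
opening: 1.0
```

drive_tool(deltas=[{"slide": [0.7,-0.7,0],"delta_rot": [0,0,0],"hand": 1},{"slide": [0.7,-0.7,0],"delta_rot": [0,0,0],"hand": 1},{"slide": [0.7,-0.7,0],"delta_rot": [0,0,0],"hand": 1},{"slide": [0.3,-0.3,0],"delta_rot": [0,0,0],"hand": 1},{"slide": [0,0,0],"delta_rot": [0,0,0],"hand": 1}])

```text
time_s: 2.12
eef_pos: [0.5624, -0.0797, 0.2311]
eef_rot: [-0.0, 0.999, 0.054, -0.0]
wrist_force: [-1.2, -0.2, -0.1]
opening: 0.998
```

Run:
```python
from h import *
o=ctrl.get_obs();print(o["eef_pos"],o["wrist_force"],o["time_s"])
q=np.load("pose.npy")
for n in ["scene","side","wrist"]:
    c=ctrl.camera(n);f=c["frame"][:,:,::-1].copy(); 
    print(n,proj(c,b2w(q,[pl(q[4],.2,-.04+q[3],.037),pl(q[4],.225,-.06,.005),pl(q[4],.225,.06,.005)])).round(1))
    cv2.imwrite(f"pics/{n}1.png",f)
```

```text
[ 0.56240551 -0.07965621  0.23105846] [-1.24246116 -0.24848981 -0.05726839] 2.125
scene [[246.1 183.7]
 [227.5 194.7]
 [270.6 228.8]]
side [[323.1 127.1]
 [316.7 125.8]
 [284.  150.3]]
wrist [[272.8 166. ]
 [305.  115.4]
 [147.  116.2]]
```

View pics/wrist1.png

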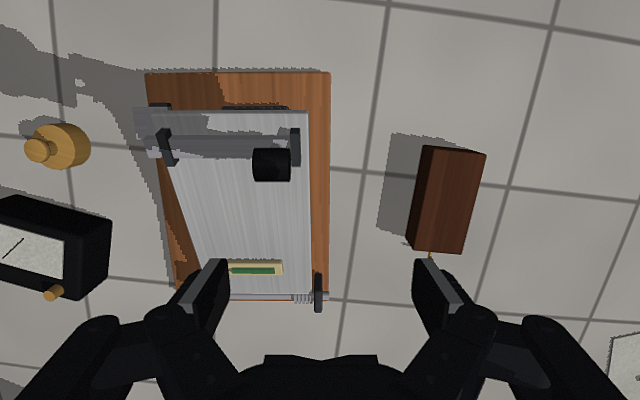

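View pics/side1.png

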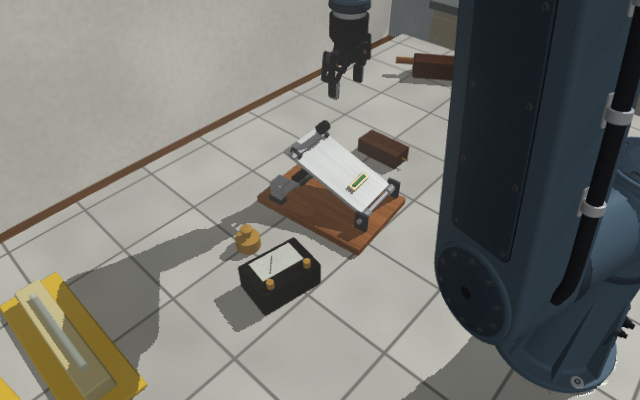

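Run:
```python
import cv2
a=cv2.imread("pics/wrist1.png")[60:205,130:340]; cv2.imwrite("pics/w1c.png",cv2.resize(a,None,fx=3.8,fy=3.8,interpolation=cv2.INTER_CUBIC))
```

```text
(no output)
```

View pics/w1c.png

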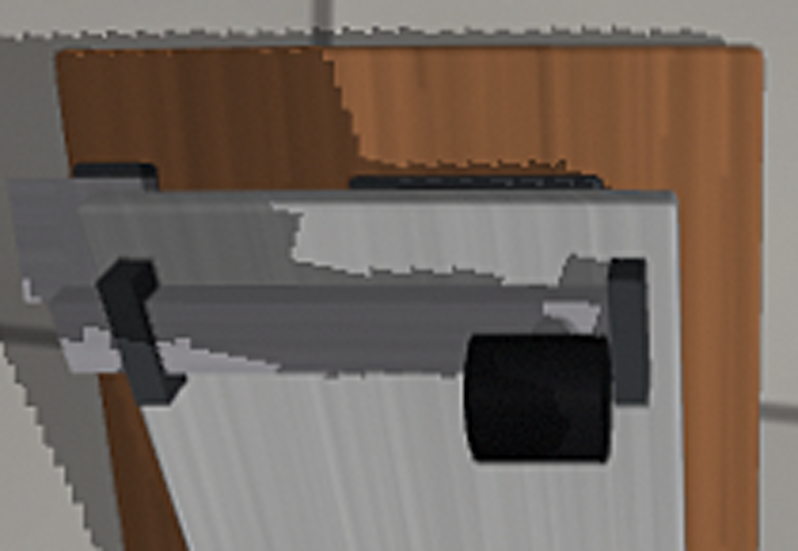

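```bash
cat > fit2.py <<'E'
from h import *
cs,cd,cw=ctrl.camera("scene"),ctrl.camera("side"),ctrl.camera("wrist")
S=lambda u,v:(185+u/3.6,130+v/3.6); D=lambda u,v:(240+u/4,105+v/4); W=lambda u,v:(130+u/3.8,60+v/3.8)
def res(q,full=False):
    b=q[3];a=q[4]
    k=pl(a,.2,-.04+b,.037)
    ps=[[.14,.12,.02],[-.14,.12,.02],pl(a,.225,-.06,.005),pl(a,.225,.06,.005),k]
    os=[S(352,556),S(650,250),S(155,236),S(306,354),S(220,193)]
    pd=[[.14,.12,.02],[-.14,.12,.02],[-.14,-.08,.02],pl(a,.225,.06,.005),k]
    od=[D(72,364),D(478,580),D(658,375),D(178,184),D(332,88)]
    pw=[[.14,.12,.02],[.14,-.08,.02],pl(a,.225,-.06,.005),pl(a,.225,.06,.005),k]
    ow=[W(57,48),W(763,48),W(677,193),W(80,193),W(538,398)]
    r=np.r_[(proj(cs,b2w(q,ps))-os),(proj(cd,b2w(q,pd))-od),(proj(cw,b2w(q,pw))-ow)]
    return r if full else np.r_[r.ravel(),(b-.0025)/.001, (a-.35)/.005]
q0=np.load("pose.npy")
f=least_squares(res,q0,loss="soft_l1");q=f.x
print(f.cost,q);print(res(q,True).round(1))
print("knob",b2w(q,pl(q[4],.2,-.04+q[3],.037)))
np.save("pose2.npy",q)
# guide height
for h in (.013,.017,.021,.025):
  for n,c,o,s in(("w",cw,(130,60),3.8),("d",cd,(240,105),4)):
    P=proj(c,b2w(q,[pl(q[4],.2+dx,-.055,h) for dx in(-.012,0,.012)])); print(h,n,((P-o)*s).round(0).tolist())
E
python3 fit2.py
```

```text
18.797485486435715 [ 0.52467713 -0.01576793  0.09720657  0.00472072  0.34052891]
[[-1.7  0.9]
 [ 0.8 -0.5]
 [-2.  -1.2]
 [-1.3  0.4]
 [-0.7  0.5]
 [-1.4 -1.4]
 [-0.8 -0.6]
 [ 1.7 -1.9]
 [-0.3 -1.5]
 [-0.2 -0.1]
 [-2.1  0.3]
 [-0.   0.2]
 [-0.2  3.2]
 [-0.9  3. ]
 [ 0.9 -0.7]]
knob [[ 0.59394694 -0.04445977  0.15167253]]
0.013 w [[654.0, 389.0], [652.0, 337.0], [651.0, 283.0]]
0.013 d [[356.0, 114.0], [340.0, 101.0], [324.0, 89.0]]
0.017 w [[653.0, 398.0], [651.0, 347.0], [650.0, 292.0]]
0.017 d [[358.0, 109.0], [342.0, 96.0], [326.0, 84.0]]
0.021 w [[652.0, 408.0], [650.0, 356.0], [649.0, 300.0]]
0.021 d [[360.0, 104.0], [344.0, 92.0], [328.0, 79.0]]
0.025 w [[651.0, 418.0], [649.0, 366.0], [647.0, 310.0]]
0.025 d [[362.0, 99.0], [346.0, 87.0], [330.0, 75.0]]
```

drive_tool(deltas=[{"slide": [0.35,-0.32,0],"delta_rot": [0,0,0],"hand": 0.65},{"slide": [0.34,-0.32,0],"delta_rot": [0,0,0],"hand": 0.65},{"slide": [0,0,0.4],"delta_rot": [0,0,0],"hand": 0.65},{"slide": [0,0,0.4],"delta_rot": [0,0,0],"hand": 0.65},{"slide": [0,0,0],"delta_rot": [0,0,0],"hand": 0.65}])

```text
time_s: 3.05
eef_pos: [0.5923, -0.0452, 0.1894]
eef_rot: [-0.001, 0.999, 0.053, -0.002]
wrist_force: [0.3, 0.5, 0.4]
opening: 0.648
```

Run:
```python
from h import *
o=ctrl.get_obs();print(o["eef_pos"],o["wrist_force"],o["time_s"])
a=[]
for n,(u,v) in dict(scene=(246,184),side=(323,127),wrist=(320,250)).items():
    c=ctrl.camera(n);f=c["frame"][:,:,::-1]
    w=50 if n!="wrist" else 140
    v=max(w,min(v,400-w))
    a.append(cv2.resize(f[v-w:v+w,u-w:u+w],(266,266),interpolation=cv2.INTER_CUBIC))
    if n=="wrist": cv2.imwrite("pics/wrist2.png",f)
cv2.imwrite("pics/tri2.png",np.hstack(a))
```

```text
[ 0.59230431 -0.04521866  0.18944352] [0.27812725 0.51039374 0.42633222] 3.05
```

View pics/tri2.png

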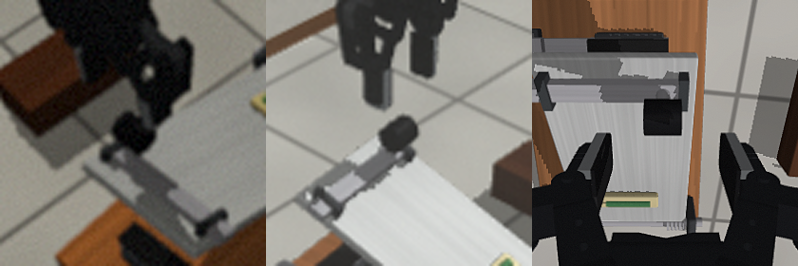

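View pics/wrist2.png

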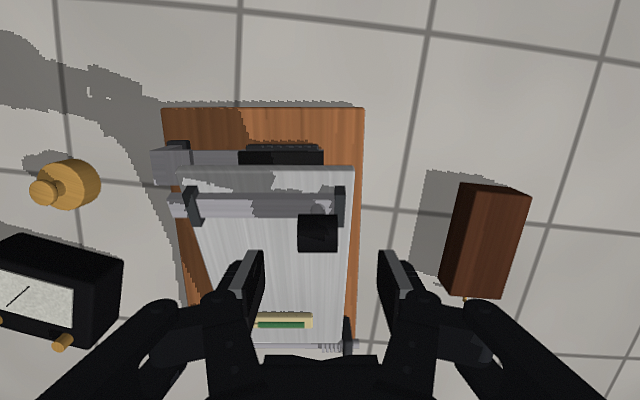

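Run:
```python
from h import *
c=ctrl.camera("wrist")
print(proj(c,[[.5923,-.0452,.152],[.5932,-.0442,.152],[.6032,-.0442,.152],[.5932,-.0442,.142]]))
# ray through (318,233) at z=.152
p=cv2.undistortPoints(np.array([[[318.,233.]]]),np.array(c["mtx"]),np.array(c["dist"]))[0,0]
R=np.array(c["R"]);t=np.array(c["t"]);C=-R.T@t;d=R.T@np.array([*p,1])
print(C+d*(.152-C[2])/d[2])
```

```text
[[318.90540491 234.20320154]
 [317.47691193 232.73196507]
 [319.14988277 217.87090291]
 [317.59587153 226.90544138]]
[ 0.59305384 -0.04454663  0.152     ]
```

drive_tool(deltas=[{"slide": [0.02,-0.01,0.3],"delta_rot": [0,0,0],"hand": 0.65},{"slide": [0,0,0.3],"delta_rot": [0,0,0],"hand": 0.65},{"slide": [0,0,0.2],"delta_rot": [0,0,0],"hand": 0.65},{"slide": [0,0,0.16],"delta_rot": [0,0,0],"hand": 0.65},{"slide": [0,0,0],"delta_rot": [0,0,0],"hand": 0.65}])

```text
time_s: 3.88
eef_pos: [0.5938, -0.045, 0.1423]
eef_rot: [-0.0, 0.999, 0.053, -0.001]
wrist_force: [-0.6, -0.0, -0.0]
opening: 0.653
```

drive_tool(deltas=[{"slide": [0,0,0],"delta_rot": [0,0,0],"hand": 0.45},{"slide": [0,0,0],"delta_rot": [0,0,0],"hand": 0.35},{"slide": [0,0,0],"delta_rot": [0,0,0],"hand": 0.3},{"slide": [0,0,0],"delta_rot": [0,0,0],"hand": 0.25},{"slide": [0,0,0],"delta_rot": [0,0,0],"hand": 0.2}])

```text
time_s: 4.5
eef_pos: [0.5947, -0.045, 0.1438]
eef_rot: [0.0, 0.999, 0.053, 0.001]
wrist_force: [0.4, 1.2, 2.9]
opening: 0.263
```

drive_tool(deltas=[{"slide": [0,0,0],"delta_rot": [0,0,0],"hand": 0},{"slide": [0,0,0],"delta_rot": [0,0,0],"hand": 0},{"slide": [0,0,0],"delta_rot": [0,0,0],"hand": 0},{"slide": [0,0,0],"delta_rot": [0,0,0],"hand": 0},{"slide": [0,0,0],"delta_rot": [0,0,0],"hand": 0}])

```text
time_s: 5.12
eef_pos: [0.5948, -0.0452, 0.1436]
eef_rot: [0.0, 0.999, 0.053, 0.001]
wrist_force: [3.0, 1.2, 5.7]
opening: 0.267
```

Run:
```python
from h import *
o=ctrl.get_obs();print(o["eef_pos"],o["wrist_force"],o["time_s"])
a=[]
for n,(u,v) in dict(scene=(246,184),side=(323,127),wrist=(320,250)).items():
    c=ctrl.camera(n);f=c["frame"][:,:,::-1]
    w=50 if n!="wrist" else 140
    v=max(w,min(v,400-w))
    a.append(cv2.resize(f[v-w:v+w,u-w:u+w],(266,266),interpolation=cv2.INTER_CUBIC))
cv2.imwrite("pics/tri3.png",np.hstack(a))
```

```text
[ 0.59475912 -0.04520173  0.14361663] [3.02642289 1.19235761 5.68880897] 5.125
```

View pics/tri3.png

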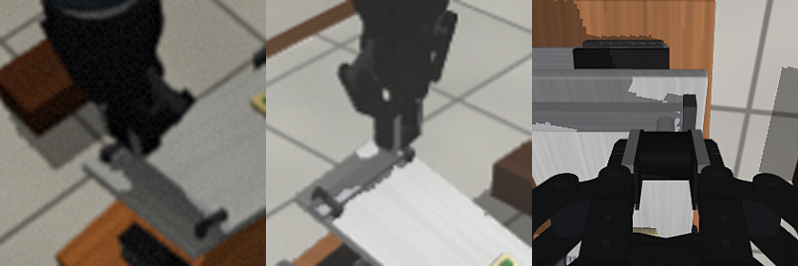

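drive_tool(deltas=[{"slide": [0.04,0,0.07],"delta_rot": [0,0,0],"hand": 0},{"slide": [0.04,0,0.07],"delta_rot": [0,0,0],"hand": 0},{"slide": [0.045,0,0.092],"delta_rot": [0,0,0],"hand": 0},{"slide": [0.045,0,0.092],"delta_rot": [0,0,0],"hand": 0},{"slide": [0.04,0,0.093],"delta_rot": [0,0,0],"hand": 0}])

```text
time_s: 5.9
eef_pos: [0.6054, -0.0443, 0.1232]
eef_rot: [0.0, 0.999, 0.053, 0.001]
wrist_force: [4.0, 2.2, 7.8]
opening: 0.27
```

drive_tool(deltas=[{"slide": [0.04,0,0.093],"delta_rot": [0,0,0],"hand": 0},{"slide": [0.035,0,0.095],"delta_rot": [0,0,0],"hand": 0},{"slide": [0.035,0,0.095],"delta_rot": [0,0,0],"hand": 0},{"slide": [0.031,0,0.097],"delta_rot": [0,0,0],"hand": 0},{"slide": [0,0,0],"delta_rot": [0,0,0],"hand": 0}])

```text
time_s: 6.52
eef_pos: [0.6128, -0.0436, 0.1043]
eef_rot: [0.0, 0.999, 0.053, 0.001]
wrist_force: [3.9, 1.8, 9.0]
opening: 0.263
```

drive_tool(deltas=[{"slide": [0.022,0,0.075],"delta_rot": [0,0,0],"hand": 0},{"slide": [0.02,0,0.075],"delta_rot": [0,0,0],"hand": 0},{"slide": [0.018,0,0.07],"delta_rot": [0,0,0],"hand": 0},{"slide": [0.012,0,0.05],"delta_rot": [0,0,0],"hand": 0},{"slide": [0,0,0],"delta_rot": [0,0,0],"hand": 0}])

```text
time_s: 7.15
eef_pos: [0.6168, -0.0432, 0.0912]
eef_rot: [0.0, 0.999, 0.053, 0.002]
wrist_force: [5.4, 2.0, 8.4]
opening: 0.265
```

Run:
```python
from h import *
o=ctrl.get_obs();print(o["eef_pos"],o["wrist_force"],o["time_s"])
a=[]
for n,(u,v) in dict(scene=(255,210),side=(310,160),wrist=(320,250)).items():
    c=ctrl.camera(n);f=c["frame"][:,:,::-1]
    w=50 if n!="wrist" else 140
    v=max(w,min(v,400-w))
    a.append(cv2.resize(f[v-w:v+w,u-w:u+w],(266,266),interpolation=cv2.INTER_CUBIC))
cv2.imwrite("pics/tri4.png",np.hstack(a))
```

```text
[ 0.61678983 -0.04324678  0.09116704] [5.39654878 2.03064402 8.43917598] 7.15
```

View pics/tri4.png

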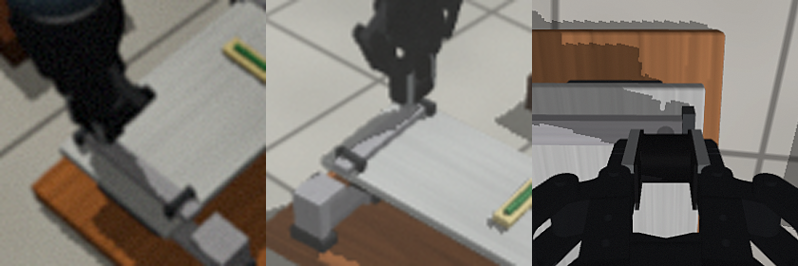

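drive_tool(deltas=[{"slide": [0.003,0,0.015],"delta_rot": [0,0,0],"hand": 0},{"slide": [0.003,0,0.015],"delta_rot": [0,0,0],"hand": 0},{"slide": [0.003,0,0.015],"delta_rot": [0,0,0],"hand": 0},{"slide": [0.002,0,0.01],"delta_rot": [0,0,0],"hand": 0},{"slide": [0,0,0],"delta_rot": [0,0,0],"hand": 0}])

```text
time_s: 7.92
eef_pos: [0.6174, -0.0432, 0.0887]
eef_rot: [0.001, 0.999, 0.053, 0.002]
wrist_force: [4.7, 1.4, 8.9]
opening: 0.266
```

drive_tool(deltas=[{"slide": [0.003,0,0.015],"delta_rot": [0,0,0],"hand": 0},{"slide": [0.003,0,0.015],"delta_rot": [0,0,0],"hand": 0},{"slide": [0.003,0,0.015],"delta_rot": [0,0,0],"hand": 0},{"slide": [0.002,0,0.01],"delta_rot": [0,0,0],"hand": 0},{"slide": [0,0,0],"delta_rot": [0,0,0],"hand": 0}])

```text
time_s: 8.55
eef_pos: [0.618, -0.0432, 0.086]
eef_rot: [0.001, 0.999, 0.053, 0.002]
wrist_force: [5.4, 1.8, 10.3]
opening: 0.262
```

drive_tool(deltas=[{"slide": [0.002,0,0.01],"delta_rot": [0,0,0],"hand": 0},{"slide": [0.002,0,0.01],"delta_rot": [0,0,0],"hand": 0},{"slide": [0.001,0,0.01],"delta_rot": [0,0,0],"hand": 0},{"slide": [0,0,0],"delta_rot": [0,0,0],"hand": 0},{"slide": [0,0,0],"delta_rot": [0,0,0],"hand": 0}])

```text
time_s: 9.18
eef_pos: [0.6184, -0.0431, 0.0846]
eef_rot: [0.001, 0.999, 0.053, 0.002]
wrist_force: [5.3, 1.8, 9.0]
opening: 0.267
```

drive_tool(deltas=[{"slide": [0.002,0,0.01],"delta_rot": [0,0,0],"hand": 0},{"slide": [0.002,0,0.01],"delta_rot": [0,0,0],"hand": 0},{"slide": [0.001,0,0.01],"delta_rot": [0,0,0],"hand": 0},{"slide": [0,0,0],"delta_rot": [0,0,0],"hand": 0},{"slide": [0,0,0],"delta_rot": [0,0,0],"hand": 0}])

```text
time_s: 9.8
eef_pos: [0.6188, -0.0431, 0.0831]
eef_rot: [0.001, 0.999, 0.053, 0.002]
wrist_force: [5.1, 3.5, 9.3]
opening: 0.263
```

drive_tool(deltas=[{"slide": [0.001,0,0.01],"delta_rot": [0,0,0],"hand": 0},{"slide": [0.001,0,0.01],"delta_rot": [0,0,0],"hand": 0},{"slide": [0,0,0],"delta_rot": [0,0,0],"hand": 0},{"slide": [0,0,0],"delta_rot": [0,0,0],"hand": 0},{"slide": [0,0,0],"delta_rot": [0,0,0],"hand": 0}])

```text
time_s: 10.42
eef_pos: [0.6189, -0.0431, 0.0822]
eef_rot: [0.001, 0.999, 0.053, 0.002]
wrist_force: [6.5, 2.6, 8.3]
opening: 0.267
```

drive_tool(deltas=[{"slide": [0.001,0,0.01],"delta_rot": [0,0,0],"hand": 0},{"slide": [0.001,0,0.01],"delta_rot": [0,0,0],"hand": 0},{"slide": [0,0,0],"delta_rot": [0,0,0],"hand": 0},{"slide": [0,0,0],"delta_rot": [0,0,0],"hand": 0},{"slide": [0,0,0],"delta_rot": [0,0,0],"hand": 0}])

```text
time_s: 11.05
eef_pos: [0.6191, -0.0431, 0.0812]
eef_rot: [0.001, 0.999, 0.053, 0.002]
wrist_force: [5.2, 2.3, 9.4]
opening: 0.267
```

drive_tool(deltas=[{"slide": [0.001,0,0.01],"delta_rot": [0,0,0],"hand": 0},{"slide": [0.001,0,0.01],"delta_rot": [0,0,0],"hand": 0},{"slide": [0,0,0],"delta_rot": [0,0,0],"hand": 0},{"slide": [0,0,0],"delta_rot": [0,0,0],"hand": 0},{"slide": [0,0,0],"delta_rot": [0,0,0],"hand": 0}])

```text
time_s: 11.68
eef_pos: [0.6193, -0.0431, 0.0803]
eef_rot: [0.001, 0.999, 0.053, 0.002]
wrist_force: [6.0, 2.3, 9.8]
opening: 0.265
```

drive_tool(deltas=[{"slide": [0.001,0,0.01],"delta_rot": [0,0,0],"hand": 0},{"slide": [0.001,0,0.01],"delta_rot": [0,0,0],"hand": 0},{"slide": [0,0,0],"delta_rot": [0,0,0],"hand": 0},{"slide": [0,0,0],"delta_rot": [0,0,0],"hand": 0},{"slide": [0,0,0],"delta_rot": [0,0,0],"hand": 0}])

```text
time_s: 12.3
eef_pos: [0.6196, -0.0431, 0.0793]
eef_rot: [0.001, 0.999, 0.053, 0.002]
wrist_force: [6.4, 1.9, 8.9]
opening: 0.265
```

drive_tool(deltas=[{"slide": [0.001,0,0.01],"delta_rot": [0,0,0],"hand": 0},{"slide": [0.001,0,0.01],"delta_rot": [0,0,0],"hand": 0},{"slide": [0,0,0],"delta_rot": [0,0,0],"hand": 0},{"slide": [0,0,0],"delta_rot": [0,0,0],"hand": 0},{"slide": [0,0,0],"delta_rot": [0,0,0],"hand": 0}])

```text
time_s: 12.92
eef_pos: [0.6197, -0.0431, 0.0784]
eef_rot: [0.001, 0.999, 0.053, 0.002]
wrist_force: [6.8, 2.7, 9.5]
opening: 0.268
```

Run:
```python
from h import *
o=ctrl.get_obs();print(o["eef_pos"],o["wrist_force"],o["time_s"])
a=[]
for n,(u,v) in dict(scene=(260,220),side=(305,170)).items():
    c=ctrl.camera(n);f=c["frame"][:,:,::-1]
    w=40
    a.append(cv2.resize(f[v-w:v+w,u-w:u+w],(400,400),interpolation=cv2.INTER_CUBIC))
cv2.imwrite("pics/tri5.png",np.hstack(a))
```

```text
[ 0.61970198 -0.04311935  0.07843637] [6.77633229 2.67741129 9.52687244] 12.925
```

View pics/tri5.png

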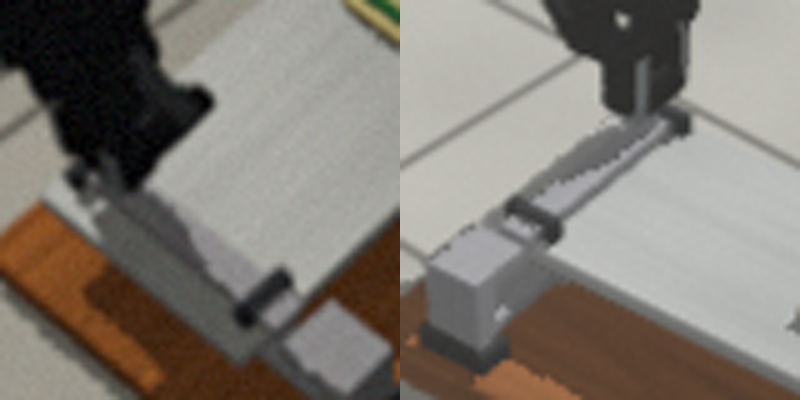

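drive_tool(deltas=[{"slide": [0.004,0,0.01],"delta_rot": [0,0,0],"hand": 0},{"slide": [0.004,0,0.01],"delta_rot": [0,0,0],"hand": 0},{"slide": [0,0,0],"delta_rot": [0,0,0],"hand": 0},{"slide": [0,0,0],"delta_rot": [0,0,0],"hand": 0},{"slide": [0,0,0],"delta_rot": [0,0,0],"hand": 0}])

```text
time_s: 13.65
eef_pos: [0.62, -0.0431, 0.0773]
eef_rot: [0.001, 0.999, 0.053, 0.002]
wrist_force: [6.0, 2.4, 8.7]
opening: 0.263
```

drive_tool(deltas=[{"slide": [0.002,0,0.01],"delta_rot": [0,0,0],"hand": 0},{"slide": [0.002,0,0.01],"delta_rot": [0,0,0],"hand": 0},{"slide": [0,0,0],"delta_rot": [0,0,0],"hand": 0},{"slide": [0,0,0],"delta_rot": [0,0,0],"hand": 0},{"slide": [0,0,0],"delta_rot": [0,0,0],"hand": 0}])

```text
time_s: 14.28
eef_pos: [0.6201, -0.043, 0.0763]
eef_rot: [0.001, 0.999, 0.053, 0.002]
wrist_force: [5.5, 1.9, 9.4]
opening: 0.266
```

drive_tool(deltas=[{"slide": [0.001,0,0.01],"delta_rot": [0,0,0],"hand": 0},{"slide": [0.001,0,0.01],"delta_rot": [0,0,0],"hand": 0},{"slide": [0,0,0],"delta_rot": [0,0,0],"hand": 0},{"slide": [0,0,0],"delta_rot": [0,0,0],"hand": 0},{"slide": [0,0,0],"delta_rot": [0,0,0],"hand": 0}])

```text
time_s: 14.9
eef_pos: [0.6203, -0.0431, 0.0753]
eef_rot: [0.001, 0.999, 0.053, 0.002]
wrist_force: [6.9, 1.6, 9.2]
opening: 0.259
```

drive_tool(deltas=[{"slide": [0.001,0,0.008],"delta_rot": [0,0,0],"hand": 0},{"slide": [0.001,0,0.008],"delta_rot": [0,0,0],"hand": 0},{"slide": [0,0,0],"delta_rot": [0,0,0],"hand": 0},{"slide": [0,0,0],"delta_rot": [0,0,0],"hand": 0},{"slide": [0,0,0],"delta_rot": [0,0,0],"hand": 0}])

```text
time_s: 15.52
eef_pos: [0.6204, -0.0431, 0.0746]
eef_rot: [0.001, 0.999, 0.053, 0.002]
wrist_force: [5.6, 2.9, 10.0]
opening: 0.265
```

drive_tool(deltas=[{"slide": [0.001,0,0.008],"delta_rot": [0,0,0],"hand": 0},{"slide": [0,0,0.008],"delta_rot": [0,0,0],"hand": 0},{"slide": [0,0,0],"delta_rot": [0,0,0],"hand": 0},{"slide": [0,0,0],"delta_rot": [0,0,0],"hand": 0},{"slide": [0,0,0],"delta_rot": [0,0,0],"hand": 0}])

```text
time_s: 16.15
eef_pos: [0.6206, -0.0431, 0.074]
eef_rot: [0.001, 0.999, 0.053, 0.003]
wrist_force: [4.6, 2.3, 9.6]
opening: 0.261
```

Run:
```python
from h import *
o=ctrl.get_obs();print(o["eef_pos"],o["wrist_force"],o["time_s"])
a=[]
for n,(u,v) in dict(scene=(260,220),side=(305,170)).items():
    c=ctrl.camera(n);f=c["frame"][:,:,::-1]
    w=40
    a.append(cv2.resize(f[v-w:v+w,u-w:u+w],(400,400),interpolation=cv2.INTER_CUBIC))
cv2.imwrite("pics/tri6.png",np.hstack(a))
```

```text
[ 0.62059206 -0.04306086  0.07397333] [4.60712763 2.28351812 9.64091452] 16.15
```

View pics/tri6.png

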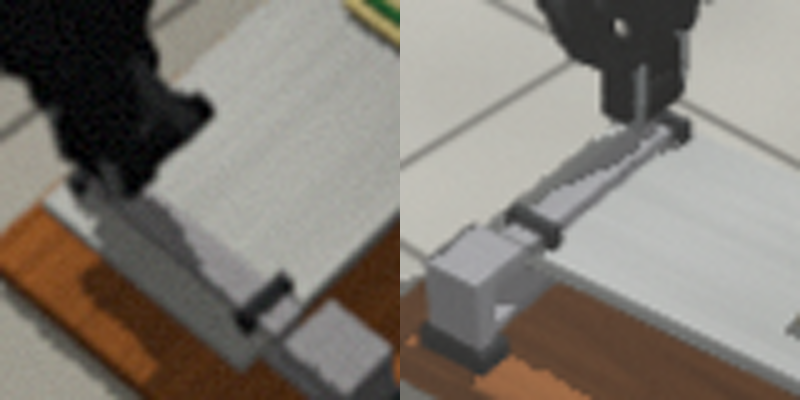

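Still nothing under the plate and the force is flat at about 9.5 N. I'll keep feeling downwards in small steps.

drive_tool(deltas=[{"slide": [0.001,0,0.008],"delta_rot": [0,0,0],"hand": 0},{"slide": [0,0,0.008],"delta_rot": [0,0,0],"hand": 0},{"slide": [0,0,0],"delta_rot": [0,0,0],"hand": 0},{"slide": [0,0,0],"delta_rot": [0,0,0],"hand": 0},{"slide": [0,0,0],"delta_rot": [0,0,0],"hand": 0}])

```text
time_s: 16.88
eef_pos: [0.6207, -0.0432, 0.0739]
eef_rot: [0.001, 0.999, 0.053, 0.003]
wrist_force: [2.7, 1.9, 14.6]
opening: 0.271
```

drive_tool(deltas=[{"slide": [0.001,0,0.006],"delta_rot": [0,0,0],"hand": 0},{"slide": [0,0,0.006],"delta_rot": [0,0,0],"hand": 0},{"slide": [0,0,0],"delta_rot": [0,0,0],"hand": 0},{"slide": [0,0,0],"delta_rot": [0,0,0],"hand": 0},{"slide": [0,0,0],"delta_rot": [0,0,0],"hand": 0}])

```text
time_s: 17.5
eef_pos: [0.6207, -0.0433, 0.0738]
eef_rot: [0.001, 0.999, 0.053, 0.003]
wrist_force: [0.2, 1.9, 18.8]
opening: 0.267
```

The rest is felt: z stops at 0.0738–0.0739 and the force rises from about 9.5 to 18.8 N, which puts about 9 N on the rest. Next I'll slide the bolt towards base +y, which is tool −y.

drive_tool(deltas=[{"slide": [0,-0.02,0],"delta_rot": [0,0,0],"hand": 0},{"slide": [0,-0.03,0],"delta_rot": [0,0,0],"hand": 0},{"slide": [0,-0.03,0],"delta_rot": [0,0,0],"hand": 0},{"slide": [0,-0.02,0],"delta_rot": [0,0,0],"hand": 0},{"slide": [0,0,0],"delta_rot": [0,0,0],"hand": 0}])

```text
time_s: 18.12
eef_pos: [0.6203, -0.039, 0.0739]
eef_rot: [0.001, 0.999, 0.053, 0.003]
wrist_force: [1.0, -0.8, 17.8]
opening: 0.265
```

drive_tool(deltas=[{"slide": [0,-0.04,0],"delta_rot": [0,0,0],"hand": 0},{"slide": [0,-0.04,0],"delta_rot": [0,0,0],"hand": 0},{"slide": [0,-0.04,0],"delta_rot": [0,0,0],"hand": 0},{"slide": [0,-0.02,0],"delta_rot": [0,0,0],"hand": 0},{"slide": [0,0,0],"delta_rot": [0,0,0],"hand": 0}])

```text
time_s: 18.75
eef_pos: [0.6196, -0.032, 0.0739]
eef_rot: [0.001, 0.999, 0.053, 0.003]
wrist_force: [0.8, -0.2, 18.8]
opening: 0.265
```

Run:
```python
from h import *
o=ctrl.get_obs();print(o["eef_pos"],o["wrist_force"],o["time_s"])
a=[]
for n,(u,v) in dict(scene=(260,220),side=(305,170)).items():
    c=ctrl.camera(n);f=c["frame"][:,:,::-1]
    w=40
    a.append(cv2.resize(f[v-w:v+w,u-w:u+w],(400,400),interpolation=cv2.INTER_CUBIC))
cv2.imwrite("pics/tri7.png",np.hstack(a))
```

```text
[ 0.61959267 -0.03200998  0.07390479] [ 0.77204012 -0.20881871 18.76776183] 18.75
```

View pics/tri7.png

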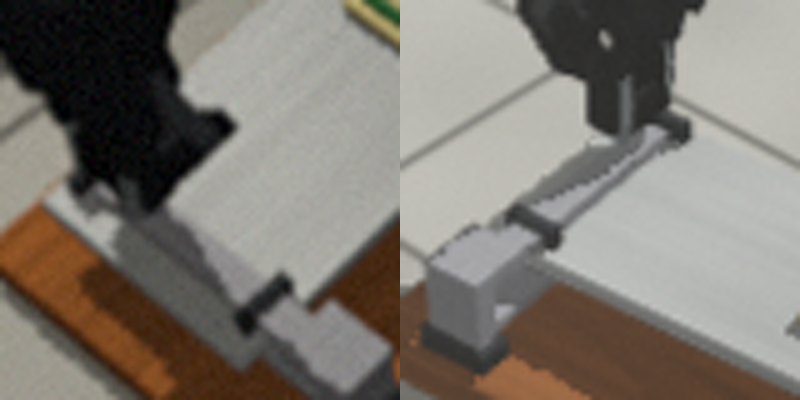

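drive_tool(deltas=[{"slide": [0,-0.04,0],"delta_rot": [0,0,0],"hand": 0},{"slide": [0,-0.04,0],"delta_rot": [0,0,0],"hand": 0},{"slide": [0,-0.04,0],"delta_rot": [0,0,0],"hand": 0},{"slide": [0,-0.02,0],"delta_rot": [0,0,0],"hand": 0},{"slide": [0,0,0],"delta_rot": [0,0,0],"hand": 0}])

```text
time_s: 19.48
eef_pos: [0.6188, -0.025, 0.0739]
eef_rot: [0.001, 0.999, 0.053, 0.003]
wrist_force: [1.5, -0.7, 18.4]
opening: 0.265
```

drive_tool(deltas=[{"slide": [0,-0.04,0],"delta_rot": [0,0,0],"hand": 0},{"slide": [0,-0.04,0],"delta_rot": [0,0,0],"hand": 0},{"slide": [0,-0.03,0],"delta_rot": [0,0,0],"hand": 0},{"slide": [0,-0.02,0],"delta_rot": [0,0,0],"hand": 0},{"slide": [0,0,0],"delta_rot": [0,0,0],"hand": 0}])

```text
time_s: 20.1
eef_pos: [0.6182, -0.0186, 0.0739]
eef_rot: [0.001, 0.999, 0.053, 0.003]
wrist_force: [1.5, -1.2, 18.8]
opening: 0.271
```

drive_tool(deltas=[{"slide": [0,-0.02,0],"delta_rot": [0,0,0],"hand": 0},{"slide": [0,-0.02,0],"delta_rot": [0,0,0],"hand": 0},{"slide": [0,-0.02,0],"delta_rot": [0,0,0],"hand": 0},{"slide": [0,0,0],"delta_rot": [0,0,0],"hand": 0},{"slide": [0,0,0],"delta_rot": [0,0,0],"hand": 0}])

```text
time_s: 20.72
eef_pos: [0.6179, -0.0156, 0.0739]
eef_rot: [0.001, 0.999, 0.053, 0.003]
wrist_force: [1.0, -0.8, 18.7]
opening: 0.268
```

drive_tool(deltas=[{"slide": [0,-0.01,0],"delta_rot": [0,0,0],"hand": 0},{"slide": [0,-0.01,0],"delta_rot": [0,0,0],"hand": 0},{"slide": [0,0,0],"delta_rot": [0,0,0],"hand": 0},{"slide": [0,0,0],"delta_rot": [0,0,0],"hand": 0},{"slide": [0,0,0],"delta_rot": [0,0,0],"hand": 0}])

```text
time_s: 21.35
eef_pos: [0.6178, -0.0147, 0.0739]
eef_rot: [0.001, 0.999, 0.053, 0.003]
wrist_force: [1.2, -1.3, 19.1]
opening: 0.265
```

drive_tool(deltas=[{"slide": [0,-0.01,0],"delta_rot": [0,0,0],"hand": 0},{"slide": [0,-0.01,0],"delta_rot": [0,0,0],"hand": 0},{"slide": [0,0,0],"delta_rot": [0,0,0],"hand": 0},{"slide": [0,0,0],"delta_rot": [0,0,0],"hand": 0},{"slide": [0,0,0],"delta_rot": [0,0,0],"hand": 0}])

```text
time_s: 21.98
eef_pos: [0.6177, -0.0137, 0.0739]
eef_rot: [0.001, 0.999, 0.053, 0.003]
wrist_force: [1.2, -1.8, 19.0]
opening: 0.267
```

Travel so far is 29.8 mm, and there is no stop yet.

drive_tool(deltas=[{"slide": [0,-0.01,0],"delta_rot": [0,0,0],"hand": 0},{"slide": [0,-0.01,0],"delta_rot": [0,0,0],"hand": 0},{"slide": [0,0,0],"delta_rot": [0,0,0],"hand": 0},{"slide": [0,0,0],"delta_rot": [0,0,0],"hand": 0},{"slide": [0,0,0],"delta_rot": [0,0,0],"hand": 0}])

```text
time_s: 22.6
eef_pos: [0.6176, -0.0127, 0.0739]
eef_rot: [0.001, 0.999, 0.053, 0.003]
wrist_force: [0.9, -1.1, 19.0]
opening: 0.268
```

drive_tool(deltas=[{"slide": [0,-0.01,0],"delta_rot": [0,0,0],"hand": 0},{"slide": [0,-0.01,0],"delta_rot": [0,0,0],"hand": 0},{"slide": [0,0,0],"delta_rot": [0,0,0],"hand": 0},{"slide": [0,0,0],"delta_rot": [0,0,0],"hand": 0},{"slide": [0,0,0],"delta_rot": [0,0,0],"hand": 0}])

```text
time_s: 23.22
eef_pos: [0.6175, -0.0119, 0.0739]
eef_rot: [0.002, 0.999, 0.053, 0.003]
wrist_force: [0.9, -1.7, 18.1]
opening: 0.271
```

drive_tool(deltas=[{"slide": [0,-0.01,0],"delta_rot": [0,0,0],"hand": 0},{"slide": [0,-0.01,0],"delta_rot": [0,0,0],"hand": 0},{"slide": [0,0,0],"delta_rot": [0,0,0],"hand": 0},{"slide": [0,0,0],"delta_rot": [0,0,0],"hand": 0},{"slide": [0,0,0],"delta_rot": [0,0,0],"hand": 0}])

```text
time_s: 23.85
eef_pos: [0.6175, -0.0119, 0.0739]
eef_rot: [0.002, 0.999, 0.053, 0.003]
wrist_force: [2.6, -5.2, 18.2]
opening: 0.266
```

drive_tool(deltas=[{"slide": [0,-0.01,0],"delta_rot": [0,0,0],"hand": 0},{"slide": [0,0,0],"delta_rot": [0,0,0],"hand": 0},{"slide": [0,0,0],"delta_rot": [0,0,0],"hand": 0},{"slide": [0,0,0],"delta_rot": [0,0,0],"hand": 0},{"slide": [0,0,0],"delta_rot": [0,0,0],"hand": 0}])

```text
time_s: 24.48
eef_pos: [0.6175, -0.0118, 0.0739]
eef_rot: [0.003, 0.999, 0.053, 0.003]
wrist_force: [1.0, -6.9, 17.5]
opening: 0.266
```

Run:
```python
from h import *
o=ctrl.get_obs();print(o["eef_pos"],o["wrist_force"],o["time_s"])
a=[]
for n,(u,v) in dict(scene=(260,220),side=(305,170)).items():
    c=ctrl.camera(n);f=c["frame"][:,:,::-1]
    w=40
    a.append(cv2.resize(f[v-w:v+w,u-w:u+w],(400,400),interpolation=cv2.INTER_CUBIC))
cv2.imwrite("pics/tri8.png",np.hstack(a))
```

```text
[ 0.61752338 -0.0118258   0.07394483] [ 1.009413   -6.93385573 17.54808253] 24.475
```

View pics/tri8.png

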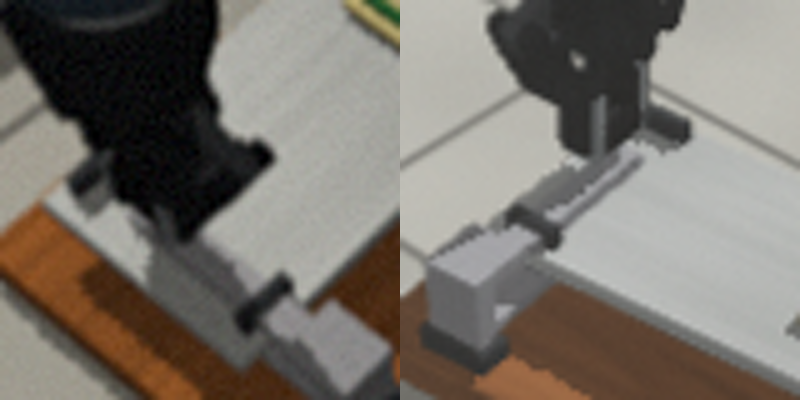

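The bolt is at its stop: position is frozen at y = −0.0118 while the side force grew to −6.9 N. I'll relieve the side and down loads, then open.

drive_tool(deltas=[{"slide": [0,0.018,-0.01],"delta_rot": [0,0,0],"hand": 0},{"slide": [0,0,-0.015],"delta_rot": [0,0,0],"hand": 0},{"slide": [0,0,0],"delta_rot": [0,0,0],"hand": 0},{"slide": [0,0,0],"delta_rot": [0,0,0],"hand": 0},{"slide": [0,0,0],"delta_rot": [0,0,0],"hand": 0}])

```text
time_s: 25.2
eef_pos: [0.6174, -0.0118, 0.0741]
eef_rot: [0.002, 0.999, 0.053, 0.003]
wrist_force: [4.6, -4.0, 10.2]
opening: 0.269
```

drive_tool(deltas=[{"slide": [0,0,-0.01],"delta_rot": [0,0,0],"hand": 0},{"slide": [0,0,-0.01],"delta_rot": [0,0,0],"hand": 0},{"slide": [0,0,-0.01],"delta_rot": [0,0,0],"hand": 0},{"slide": [0,0,0],"delta_rot": [0,0,0],"hand": 0},{"slide": [0,0,0],"delta_rot": [0,0,0],"hand": 0}])

```text
time_s: 25.82
eef_pos: [0.6173, -0.0118, 0.0747]
eef_rot: [0.002, 0.999, 0.053, 0.003]
wrist_force: [6.7, -4.6, 5.4]
opening: 0.267
```

drive_tool(deltas=[{"slide": [0,0,0],"delta_rot": [0,0,0],"hand": 0.3},{"slide": [0,0,0],"delta_rot": [0,0,0],"hand": 0.4},{"slide": [0,0,0],"delta_rot": [0,0,0],"hand": 0.5},{"slide": [0,0,0],"delta_rot": [0,0,0],"hand": 0.6},{"slide": [0,0,0],"delta_rot": [0,0,0],"hand": 0.6}])

```text
time_s: 26.45
eef_pos: [0.6145, -0.0095, 0.0729]
eef_rot: [-0.0, 0.999, 0.053, -0.0]
wrist_force: [1.0, -0.4, 0.8]
opening: 0.6
```

drive_tool(deltas=[{"slide": [0,0,0],"delta_rot": [0,0,0],"hand": 0.6},{"slide": [0,0,-0.2],"delta_rot": [0,0,0],"hand": 0.6},{"slide": [0,0,-0.4],"delta_rot": [0,0,0],"hand": 0.6},{"slide": [0,0,-0.6],"delta_rot": [0,0,0],"hand": 0.6},{"slide": [0,0,-0.6],"delta_rot": [0,0,0],"hand": 0.6}])

```text
time_s: 27.08
eef_pos: [0.6153, -0.0098, 0.1659]
eef_rot: [0.0, 0.999, 0.053, 0.001]
wrist_force: [1.4, -0.3, -0.1]
opening: 0.597
```

drive_tool(deltas=[{"slide": [-0.6,0,-0.4],"delta_rot": [0,0,0],"hand": 0.6},{"slide": [-0.8,0,0],"delta_rot": [0,0,0],"hand": 0.6},{"slide": [-0.8,0.5,0],"delta_rot": [0,0,0],"hand": 0.6},{"slide": [0,0.5,0],"delta_rot": [0,0,0],"hand": 0.6},{"slide": [0,0,0],"delta_rot": [0,0,0],"hand": 0.6}])

```text
time_s: 27.7
eef_pos: [0.5114, -0.0725, 0.1852]
eef_rot: [0.001, 0.999, 0.052, 0.001]
wrist_force: [-0.3, 0.9, -0.5]
opening: 0.596
```

Run:
```python
from h import *
o=ctrl.get_obs();print(o["eef_pos"],o["wrist_force"],o["time_s"])
q=np.load("pose2.npy")
a=[]
for n,(u,v) in dict(scene=(260,215),side=(310,165)).items():
    c=ctrl.camera(n);f=c["frame"][:,:,::-1]
    w=50
    a.append(cv2.resize(f[v-w:v+w,u-w:u+w],(400,400),interpolation=cv2.INTER_CUBIC))
    for b in(.034,.028): print(n,b,((proj(c,b2w(q,pl(-.018,.2,-.04+b,.037)))-[u-w,v-w])*4).round(0))
    cv2.imwrite(f"pics/{n}9.png",f)
cv2.imwrite("pics/tri9.png",np.hstack(a))
cv2.imwrite("pics/wrist9.png",ctrl.camera("wrist")["frame"][:,:,::-1])
```

```text
[ 0.51136354 -0.072485    0.18524431] [-0.29797196  0.88778991 -0.46044671] 27.7
scene 0.034 [[165. 214.]]
scene 0.028 [[156. 207.]]
side 0.034 [[186. 155.]]
side 0.028 [[193. 151.]]
```

View pics/tri9.png

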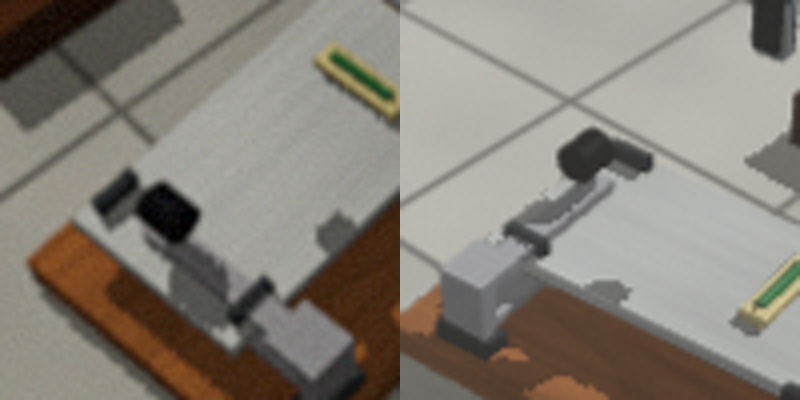

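View pics/wrist9.png

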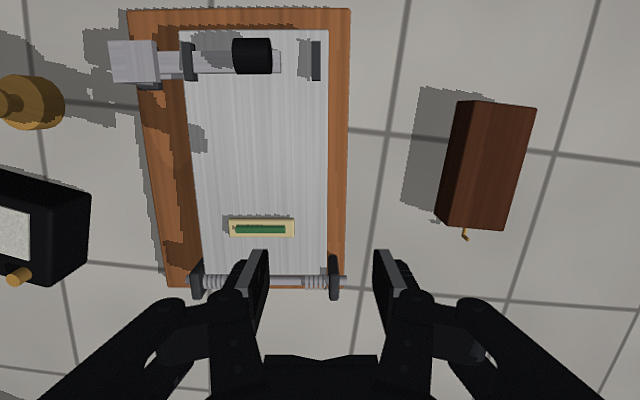

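The plate lies level under the keeper. The knob is at (168,213) in the scene crop and (185,155) in the side crop. Fully home predicts (165,214) and (186,155), so it matches. The bystanders haven't moved, so I'll hand in.

```bash
python3 -c "
from bench import ctrl
print(ctrl.hand_in())"
```

```text
the job is handed in; nothing more can be done
None
```

The plate is locked level: I gripped the knob, pressed the plate down onto its rest, slid the bolt home under the keeper and let go. I handed the job in at about 28 s of the 64 s allowed.

- **Rest:** z stopped at 0.074 m and the upward force rose from about 9.5 N to 18.8 N. That puts roughly 9 N on the rest, against the 25 N limit.
- **End stop:** the bolt travelled about 31.6 mm. Its position then froze while the side force grew to about 7 N, and I backed the load off before opening the fingers.
- **Lock:** as I eased upwards before opening, the plate rose less than 1 mm, less than the stated 1.5 mm. The force then fell off, so the lip took the load.
- **Last pictures:** the plate is level, and the knob is within about 1 pixel of the fully-home prediction in both the scene and side views. The block, weight and meter look unmoved, though I only checked them by eye. The gripper was clear, reading about 1 N.

No check failed. The camera fit left errors of 1–3 pixels on some base and plate corners, but the knob position agreed in all three views.

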